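# Wipe the trimming board clean with the scraper block

## Task

Two blue plastic trimmings lie loose on the metal board. Take the scraper block by its wooden handle, set its blade down on the board and wipe both trimmings over the edge into the grey trough at the board's end, without touching them with the fingers. Then stand the scraper upright on the worktop, off the board, and let go.

Things in the scene. Friction and masses are not known exactly. Their poses are not given: they have to be found in the camera images.
- scraper_grip (a point): Loose scraper, 0.22 kg, upright on the worktop left or right of the board: black foot 150 x 40 x 35 mm high with a 150 mm rubber blade (36 mm thick) as its underside, light wooden handle on top, 100 mm long, 24 mm thick, 35 to 100 mm up. Front and back alike. Point: mid-handle, 70 mm above the blade's underside; x along the blade, y across the 24 mm (grip so from above), z up.
- plate_top (a point): Board, fixed, place and yaw vary. Point: centre of the plate's top face, 30 mm above the worktop; x towards the trough, y along it, z up. Flat rimless plate x -100 to 100, y -95 to 95 mm. Open grey trough inside x 100 to 158, y -89 to 89 mm, floor 25 mm below the plate's top; its 7 mm outer wall and 6 mm end walls rise 8 mm above the plate's top.
- chip_a: A loose blue plastic trimming: flat tab 24 x 18 x 8 mm with a 10 mm round stub 3 mm high on top, 12 g. It starts on the plate, flat, at plate x between -20 and 60 mm and plate y between 18 and 45 mm. Origin at the centre of its underside, z up.
- chip_b: A second, equal blue trimming, on the other side of the plate's middle line: plate x between -20 and 60 mm, plate y between -45 and -18 mm. Origin at the centre of its underside, z up.

How it is judged (in metres and radians):
On the way, in this order (a step that is already met when the one before it is completed fails the run):
1. the scraper's blade is down on the board (within 12 mm of the plate) (x of scraper_grip in the frame of plate_top between -0.13 and 0.1 m and y of scraper_grip in the frame of plate_top between -0.08 and 0.08 m and z of scraper_grip in the frame of plate_top below 0.082 m), for 0.1 s.
2. both trimmings are in the trough (x of chip_a in the frame of plate_top between 0.095 and 0.165 m and y of chip_a in the frame of plate_top between -0.1 and 0.1 m and z of each of chip_a, chip_b in the frame of plate_top below -0.006 m and x of chip_b in the frame of plate_top between 0.095 and 0.165 m and y of chip_b in the frame of plate_top between -0.1 and 0.1 m), for 0.2 s.
At the end, for the whole second after the job is handed in: Both trimmings lie in the trough, below the plate's top; the scraper stands on the worktop within 10 degrees of upright, its blade at worktop height (within 12 mm), its middle not over the board or its trough; everything is released (all of step 2 and angle between scraper_grip's own z axis and vertical below 0.175 rad and height (world z) of scraper_grip between 0.058 and 0.082 m and not (x of scraper_grip in the frame of plate_top between -0.11 and 0.175 m and y of scraper_grip in the frame of plate_top between -0.105 and 0.105 m)); the robot touches nothing.
It fails at once if the fingers touch a trimming (contact force between the fingers and chip_a above 0.3 N or contact force between the fingers and chip_b above 0.3 N).
It also fails if it takes over 56 s, if anything falls off the work surface, if the arm or the gripper's body presses on something with over 40 N, if the wrist force passes 120 N, or if a joint passes its speed limit or range.

## Robot

A 7-joint arm with a two-finger parallel gripper is mounted at the origin on a cart in front of the work surface, level with it; the furniture and walls round the work are solid. World frame = base frame: x ahead of the robot, y to its left, z up, the work surface at z = 0. Lengths are in m, angles in degrees, forces in N, time in s.
With the tool pointing down it reaches from about 0.4 to 0.875 m from the base axis. Payload 6.5 kg.
Tool frame: the origin (TCP) lies at the very end of the fingers, on their centre line; the grasp point (between the pads) lies arm.hold_point_z behind it (arm.hold_point_z is the distance from the TCP to the grasp point, in m); z points along the fingers, y is the direction in which the jaws open and shut (so a half turn about z gives the same grasp; the last joint's range is limited). The gripper opens to 88 mm and grips with 3 to 60 N. Pads are 18 mm wide; open, the fingers measure 123 mm over their backs; the gripper's body (75 mm by 187 mm) begins 45 mm behind the grasp point.
Start: joints at [73.442, 30.733, -0.252, 88.115, 0.149, 61.152, -4.079], TCP at [0.144, -0.634, 0.239] pointing down, gripper open.
Joint ranges: [-154.64, 154.64], [-21.42, 123.67], [-72.66, 72.17], [13.99, 137.28], [-74.86, 254.86], [10.95, 109.41], [-158.01, 158.01]. Speed limits (degrees/s): [136.94, 136.94, 180, 180, 180, 180, 180].

## Interface

Orientations are given as [roll, pitch, yaw] about the fixed x, y, z axes, in that order (R = Rz(yaw) Ry(pitch) Rx(roll)).
In Python, from rig import arm gives the robot as it stands. The module is installed in compiled form; this text tells all that it offers.
- The arm moves only by the shell command python3 -m jog 'ROWS' [FORCE]. ROWS is JSON, a list that holds one entry, the list of rows, each a list of 7 numbers: the turn, a rotation vector about the tool's x, y, z in degrees, then the shift along the tool's x, y, z in mm, then the finger opening in mm, from 0 to 88.1. In form: [[[rx, ry, rz, x, y, z, grip], ...]]. A call has 1 to 20 rows; each row is the pose to reach, as a shift and turn from the pose measured when the call began, along the tool's axes at that moment; what a row does not reach only later rows make up. A row lasts 1/12 s, in which the tool goes at most 41.7 mm and 7.16 degrees, less where a joint would pass 70% of its speed; a pose out of reach is approached as far as the arm can. A call with a gripper value outside its range is refused whole. The fingers move at their own pace and stop on an object; FORCE is the grip in N (left out, the last holds). Time passes only in rows, so rows that repeat a pose let the fingers close. It gives the time, the measured TCP pose, the force and the opening at its end, in the units of the state.
- arm.get_obs(): the state, without advancing time (a new reading comes with each control period).
- arm.camera(name): name is "side" or "top"; returns a dict with "image" (420x560x3 uint8, red, green, blue), "z_map" (420x560 float32, m along the optical axis (not along the pixel's ray), 0 where there is no reading), "fx", "fy", "cx", "cy" (pixels), "k1" (the pictures are not rectified: a ray, as slopes to the right and down, at radius r is drawn at 1 + k1 r^2 times it, then the intrinsics apply), "rvec" (rotation vector, rad) and "tvec" (3), from world to camera coordinates, as OpenCV has them. Camera axes: x right, y down, z forward; pixel columns grow to the right and rows downward; lengths in m; the calibration is good to about 2 mm. A picture is of the moment at which its call begins.
- arm.job_done(): hands the job in, once; it reports no verdict.
The state is a dict: "t": time; "q": joint angles; "joint_velocities": joint speeds; "tau": joint torques, N m; "ee_pos": TCP position; "tcp_rot": TCP orientation; "contact_force": force on the tool from outside, world axes, zero at the start; "moment": the same for the moment, N m; "opening": finger opening in m.
Only numpy, scipy, OpenCV 4.12 (cv2) and the standard library are available. Lean on these libraries where they do the work, as an engineer would, in place of code of your own. Each camera call takes 0.05 s, during which the arm holds its last target.

## Working session

There is one attempt and no reset: what is moved stays moved. The work goes in short steps, Python scripts to look and compute and a shell command to move; the robot and the scene stay as the last step left them, time stands still between calls to the robot, and variables do not carry over. Pictures are saved under pics/ and viewed, and the job is handed in when it is done.

```bash
mkdir -p pics; cat > h.py <<'E'
import numpy as np, cv2
from rig import arm
def snap(n,f):
    c=arm.camera(n); cv2.imwrite(f,c["image"][:,:,::-1]); np.savez("cam_"+n+".npz",**c); return c
def load(n): return dict(np.load("cam_"+n+".npz"))
def K(c): return np.array([[c["fx"],0,c["cx"]],[0,c["fy"],c["cy"]],[0,0,1]],float), np.array([c["k1"],0,0,0],float)
def ray(c,uv):
    k,d=K(c); p=cv2.undistortPoints(np.array(uv,float).reshape(-1,1,2),k,d).reshape(-1,2)
    R=cv2.Rodrigues(np.array(c["rvec"],float))[0]; t=np.array(c["tvec"],float).ravel()
    return R,t,np.c_[p,np.ones(len(p))]
def onplane(c,uv,z):
    R,t,p=ray(c,uv); o=-R.T@t; d=p@R; return o+d*((z-o[2])/d[:,2])[:,None]
def cloud(c):
    v,u=np.mgrid[:420,:560]; R,t,p=ray(c,np.c_[u.ravel(),v.ravel()]); z=c["z_map"].reshape(-1,1)
    return ((p*z-t)@R).reshape(420,560,3)
E
python3 - <<'E'
from h import *
for n in("top","side"):
    c=snap(n,f"pics/{n}0.png"); R,t,_=ray(c,[[0,0]]); print(n,-R.T@t,c["fx"],c["k1"],R[2])
print(arm.get_obs(), arm.hold_point_z)
E
```

```text
top [ 0.37531043 -0.04176639  1.13588955] 516.08496690351 0.02407048593570139 [ 1.61618586e-01  1.03465061e-04 -9.86853293e-01]
side [0.31131129 1.01554693 0.8230671 ] 537.3308757201844 -0.18414555552270545 [ 0.16456168 -0.80731021 -0.56671834]
{'t': 0.1, 'q': array([73.43874485, 30.77139804, -0.25460113, 88.16363806,  0.14936728,
       61.15078069, -4.07987122]), 'joint_velocities': array([-0.01934954, -0.09330762, -0.03860072, -0.20579464,  0.04485067,
       -0.10156724, -0.07684301]), 'tau': array([ 3.20418068e-03, -5.72082889e+01,  9.94243585e-01, -2.52232718e+01,
       -5.61745651e-02,  1.34026614e-02,  3.12655186e-05]), 'ee_pos': array([ 0.1435271 , -0.63340804,  0.23795604]), 'tcp_rot': array([-1.79914763e+02,  6.54569658e-03,  1.27724119e+01]), 'contact_force': array([-0.56536133,  0.20412149, -0.49278771]), 'moment': array([0.00148255, 0.02196741, 0.05129075]), 'opening': 0.08771632114832444} 0.0187
```

View pics/top0.png

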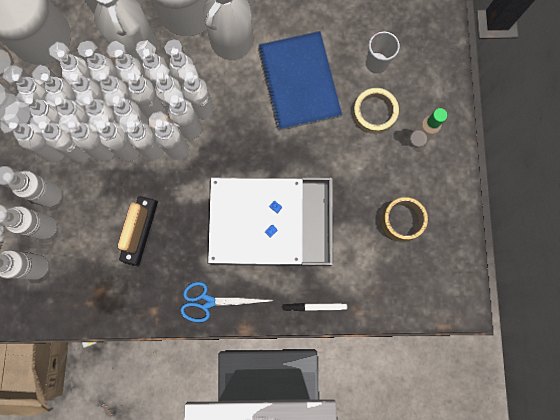

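View pics/side0.png

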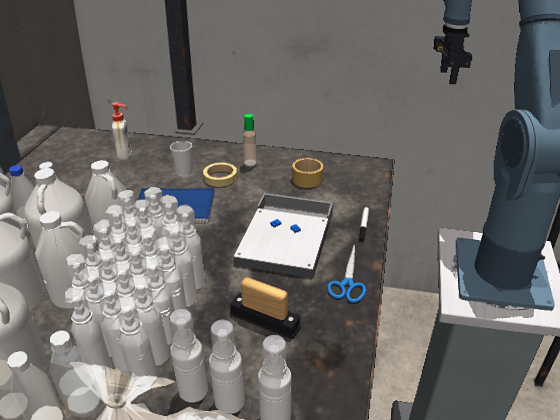

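The top view shows the white plate spanning about (210–303, 178–265) with its trough on the right at 303–332. The chips are at (276,207) and (271,231), and the scraper is at (138,230), left of the board (world +y), with bottles further left at x<60. The side view shows the same layout. Next I'll measure the poses.

```bash
python3 - <<'E'
from h import *
c=load("top"); im=c["image"].astype(np.uint8); hsv=cv2.cvtColor(im,cv2.COLOR_RGB2HSV); P=cloud(c)
def comps(m,amin):
    n,l,s,_=cv2.connectedComponentsWithStats(m.astype(np.uint8)); 
    return [l==i for i in range(1,n) if s[i,4]>amin]
def rect(m,z):
    k=max(cv2.findContours(m.astype(np.uint8),cv2.RETR_EXTERNAL,cv2.CHAIN_APPROX_NONE)[0],key=len).reshape(-1,2)
    w=onplane(c,k,z)[:,:2]; r=cv2.minAreaRect((w*1000).astype(np.float32)); return r
H,S,V=hsv[...,0],hsv[...,1],hsv[...,2]
reg=np.zeros(H.shape,bool); reg[170:275,200:340]=1
# plate: white
for m in comps((S<40)&(V>200)&reg,800): r=rect(m,.03); print("plate",r,cv2.boxPoints(r), np.median(P[m],0))
for m in comps((H>100)&(H<130)&(S>120)&reg,20):
    r=rect(m,.038); print("chip",r, np.median(P[m],0))
reg[:]=0; reg[190:275,110:165]=1
for m in comps((S>80)&(V>130)&(H<30)&reg,100): r=rect(m,.1); print("handle",r,cv2.boxPoints(r),np.percentile(P[m],[5,50,95],axis=0))
for m in comps((V<45)&reg,100): r=rect(m,.035); print("foot",r,cv2.boxPoints(r))
# bottles near
q=P[150:285,0:115].reshape(-1,3); q=q[(q[:,2]>.05)]
for zz in (.05,.1,.15,.2,.25): 
    s=q[q[:,2]>zz]; print(zz,len(s), s[:,1].min() if len(s) else 0, s.max(0) if len(s) else 0)
for x0 in np.arange(.2,.7,.04):
    s=q[(q[:,0]>x0)&(q[:,0]<x0+.04)&(q[:,2]>.1)]; 
    if len(s): print(round(x0,2),s[:,1].min().round(3),s[:,2].max().round(3))
E
```

```text
plate ((529.1390380859375, 4.480781555175781), (200.61277770996094, 185.37509155273438), 88.38856506347656) [[433.66742 -93.17947]
 [618.9692  -98.39242]
 [624.61066 102.14103]
 [439.3089  107.35398]] [0.52688078 0.0062434  0.02922482]
chip ((557.5095825195312, -38.57547378540039), (22.462970733642578, 16.626480102539062), 49.932132720947266) [ 0.557724   -0.03877428  0.03755693]
chip ((505.5731506347656, -27.75967788696289), (15.20785140991211, 22.791812896728516), 44.189884185791016) [ 0.50565255 -0.028165    0.03745126]
handle ((511.8883056640625, 257.94305419921875), (23.000198364257812, 97.51416778564453), 74.83533477783203) [[461.82068 259.59796]
 [555.9392  234.08885]
 [561.95593 256.28815]
 [467.8374  281.79724]] [[0.46970878 0.24193339 0.09314018]
 [0.51810804 0.25735159 0.09793581]
 [0.55495753 0.27525747 0.10148299]]
foot ((503.0555725097656, 239.3819580078125), (29.030109405517578, 147.66290283203125), 65.45755767822266) [[429.86542 256.84546]
 [564.18756 195.51112]
 [576.2457  221.91846]
 [441.92358 283.2528 ]]
0.05 3771 -0.04176638848623188 [0.6864813  0.54046759 1.13588955]
0.1 2502 -0.04176638848623188 [0.67335326 0.49854699 1.13588955]
0.15 1060 -0.04176638848623188 [0.61386446 0.48131758 1.13588955]
0.2 182 -0.04176638848623188 [0.61084612 0.4689361  1.13588955]
0.25 56 -0.04176638848623188 [ 0.37531043 -0.04176639  1.13588955]
0.36 -0.042 1.136
0.4 0.456 0.183
0.44 0.456 0.184
0.48 0.445 0.202
0.52 0.443 0.203
0.56 0.434 0.205
0.6 0.436 0.204
0.64 0.347 0.104
```

```bash
python3 - <<'E'
from h import *
c=load("top"); cv2.imwrite("pics/z0.png",cv2.resize(c["image"][165:280,100:345,::-1],None,fx=3.2,fy=3.2,interpolation=cv2.INTER_CUBIC))
E
```

```text
(no output)
```

View pics/z0.png

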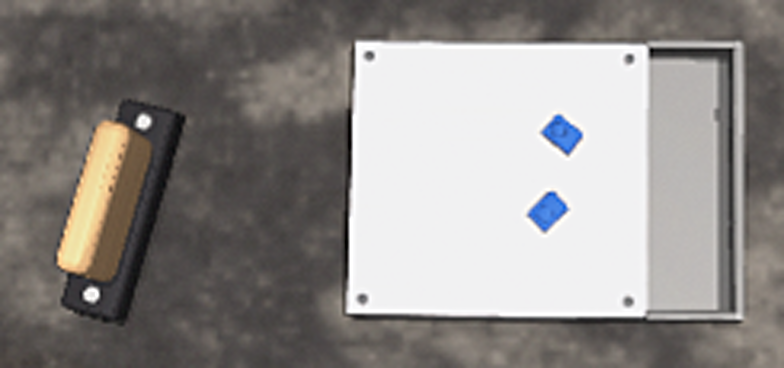

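The crop shows four plate screws at roughly (369,55), (629,58), (362,299) and (628,301) in crop pixels. Both chips lie clear in mid-plate. I'll use the screws to refine the plate pose, cross-check the handle in the side view, and compute the first moves.

```bash
cat >> h.py <<'E'
from scipy.spatial.transform import Rotation as Rn
def go(pos,yaw):
    "tool-frame row for a target TCP (m) with tool down and tool-x yaw (deg)"
    s=arm.get_obs(); R0=Rn.from_euler('xyz',s["tcp_rot"],degrees=True); R1=Rn.from_euler('xyz',[180,0,yaw],degrees=True)
    return np.r_[(R0.inv()*R1).as_rotvec(degrees=True), R0.inv().apply(np.array(pos)-s["ee_pos"])*1000].round(1)
E
python3 - <<'E'
from h import *
c=load("top")
s=np.array([[369,55],[629,58],[362,299],[628,301]])/3.2+[100,165]-.3
w=onplane(c,s,.03)[:,:2]*1000; print(w.round(1), w.mean(0))
for a,b in((0,1),(2,3),(2,0),(3,1)): d=w[b]-w[a]; print(np.hypot(*d).round(1),np.degrees(np.arctan2(d[1],d[0])).round(2))
o=np.array([[743,42],[742,320],[354,42],[347,314]])/3.2+[100,165]-.3
print(onplane(c,o[:2],.038)*1000,onplane(c,o[2:],.03)*1000)
c=load("side"); im=c["image"]; hsv=cv2.cvtColor(im,cv2.COLOR_RGB2HSV); m=((hsv[...,0]<25)&(hsv[...,1]>110)&(hsv[...,2]>120)); mm=np.zeros_like(m); mm[265:330,225:305]=m[265:330,225:305]
p=cloud(c)[mm]; print("side handle",np.percentile(p,[3,50,97],axis=0).round(4)); t=p[p[:,2]>.095]; print(len(t),t.mean(0)); 
print("wp1",go([.5,-.25,.24],0),"wp2",go([.512,.258,.24],-15.2))
E
```

```text
[[615.1  92.7]
 [609.9 -85.1]
 [448.8  97. ]
 [444.3 -80.5]] [529.52728446   6.02674146]
177.8 -91.68
177.6 -91.43
166.4 -1.47
165.6 -1.56
[[ 617.92475572 -162.43158997   38.        ]
 [ 430.03826631 -155.30098818   38.        ]] [[624.40142405 103.00351276  30.        ]
 [438.96366516 106.94129931  30.        ]]
side handle [[0.4679 0.2495 0.0424]
 [0.5107 0.2688 0.0879]
 [0.5544 0.2823 0.1019]]
373 [0.50817195 0.27836804 0.11464366]
wp1 [-1.000e-01  0.000e+00  1.280e+01  4.324e+02 -2.951e+02 -1.700e+00] wp2 [-1.000e-01  0.000e+00  2.800e+01  5.564e+02 -7.879e+02 -9.000e-01]
```

```bash
python3 -m jog '[[[0,0,7,150,-70,0,88],[0,0,13,432,-295,0,88],[0,0,13,432,-295,0,88],[0,0,13,432,-295,0,88],[0,0,13,432,-295,0,88],[0,0,13,432,-295,0,88],[0,0,13,432,-295,0,88],[0,0,13,432,-295,0,88],[0,0,13,432,-295,0,88],[0,0,13,432,-295,0,88],[0,0,13,432,-295,0,88],[0,0,13,432,-295,0,88],[0,0,13,432,-295,0,88],[0,0,13,432,-295,0,88],[0,0,13,432,-295,0,88]]]'
python3 - <<'E'
from h import *
print(arm.get_obs()["q"],go([.511,.258,.16],-15.2))
E
```

```text
t: 1.35
ee_pos: [0.5001, -0.2488, 0.2379]
tcp_rot: [-179.9, 0.1, -0.0]
contact_force: [0.2, -1.1, 0.1]
opening: 0.0881
[ 27.60696021  22.18695517  -7.3279173  101.88941927   3.22034257
  56.23132728 -71.01977115] [-1.000e-01  1.000e-01  1.520e+01  1.060e+01 -5.066e+02  7.890e+01]
```

```bash
python3 -m jog '[[[0,0,7,5,-100,20,88],[0,0,15,10.5,-506,78,88],[0,0,15,10.5,-506,78,88],[0,0,15.2,10.5,-506.5,78,88],[0,0,15.2,10.5,-506.5,78,88],[0,0,15.2,10.5,-506.5,78,88],[0,0,15.2,10.5,-506.5,78,88],[0,0,15.2,10.5,-506.5,78,88],[0,0,15.2,10.5,-506.5,78,88],[0,0,15.2,10.5,-506.5,78,88],[0,0,15.2,10.5,-506.5,78,88],[0,0,15.2,10.5,-506.5,78,88],[0,0,15.2,10.5,-506.5,78,88],[0,0,15.2,10.5,-506.5,78,88],[0,0,15.2,10.5,-506.5,78,88]]]'
python3 - <<'E'
from h import *
snap("top","pics/top1.png");snap("side","pics/side1.png")
print(arm.get_obs()["q"],go([.511,.258,.0515],-15.2))
E
```

```text
t: 2.6
ee_pos: [0.511, 0.2565, 0.1604]
tcp_rot: [-180.0, 0.1, -15.3]
contact_force: [0.4, -0.6, 0.1]
opening: 0.0876
[ -21.2920471    29.32902931  -12.75359645  103.36432615    8.28678342
   48.27299115 -143.44284798] [ 0.000e+00  1.000e-01 -2.000e-01 -1.400e+00 -3.100e+00  1.093e+02]
```

View pics/side1.png

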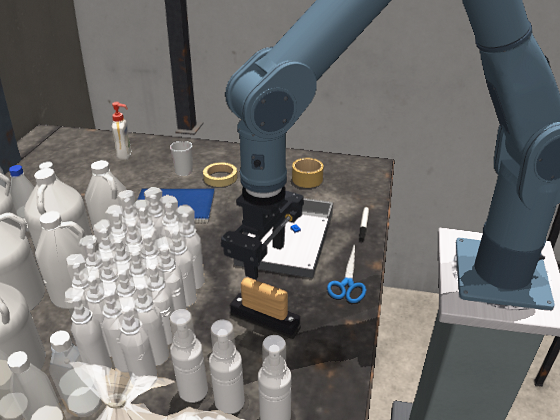

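The side view shows the open gripper centred above the handle at about (262,290), clear of the bottles. I'll descend and grip.

```bash
python3 -m jog '[[[0,0,0,-1,-2,30,88],[0,0,0,-1,-2,60,88],[0,0,0,-1,-2,80,88],[0,0,0,-1,-2,95,88],[0,0,0,-1,-2,105,88],[0,0,0,-1,-2,109,88],[0,0,0,-1,-2,109,88],[0,0,0,-1,-2,109,88]]]'
python3 -m jog '[[[0,0,0,0,0,0,40],[0,0,0,0,0,0,30],[0,0,0,0,0,0,20],[0,0,0,0,0,0,10],[0,0,0,0,0,0,10],[0,0,0,0,0,0,10],[0,0,0,0,0,0,10],[0,0,0,0,0,0,10],[0,0,0,0,0,0,10],[0,0,0,0,0,0,10],[0,0,0,0,0,0,10],[0,0,0,0,0,0,10]]]' 40
python3 - <<'E'
from h import *
s=arm.get_obs();print(s["q"],s["moment"])
snap("top","pics/top2.png");snap("side","pics/side2.png")
E
```

```text
t: 3.37
ee_pos: [0.5119, 0.2564, 0.0526]
tcp_rot: [-180.0, 0.0, -15.5]
contact_force: [0.0, -0.2, 0.5]
opening: 0.0878
t: 4.37
ee_pos: [0.5121, 0.2568, 0.0527]
tcp_rot: [-180.0, -0.0, -15.5]
contact_force: [0.9, 1.2, -0.0]
opening: 0.024
[ -23.08405328   38.74953118  -10.72092735  105.81740579   11.26766326
   36.41358023 -146.08452716] [ 0.3376918  -0.09796911 -0.01063725]
```

View pics/side2.png

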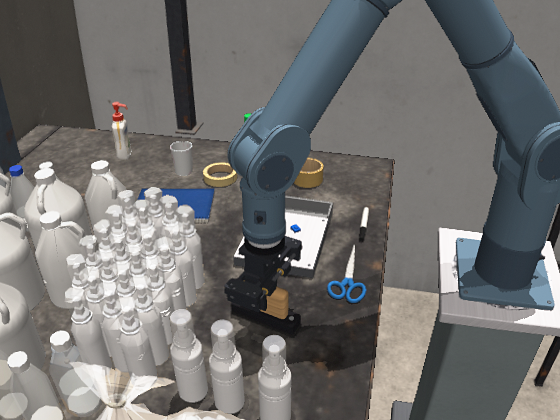

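Gripped: opening is 24.0 mm and TCP z is 0.0527 with the blade on the table. I'll lift and check that the scraper came up straight.

```bash
python3 -m jog '[[[0,0,0,0,0,-20,10],[0,0,0,0,0,-50,10],[0,0,0,0,0,-75,10],[0,0,0,0,0,-90,10],[0,0,0,0,0,-90,10],[0,0,0,0,0,-90,10]]]'
python3 - <<'E'
from h import *
snap("side","pics/side3.png"); print(go([.5312,.0655,.140],-1.6))
E
```

```text
t: 4.97
ee_pos: [0.5119, 0.2563, 0.1425]
tcp_rot: [-180.0, -0.0, -15.5]
contact_force: [-0.5, 0.3, -3.2]
opening: 0.0236
[ 0.000e+00  1.000e-01 -1.390e+01  7.020e+01  1.782e+02  1.600e+00]
```

View pics/side3.png

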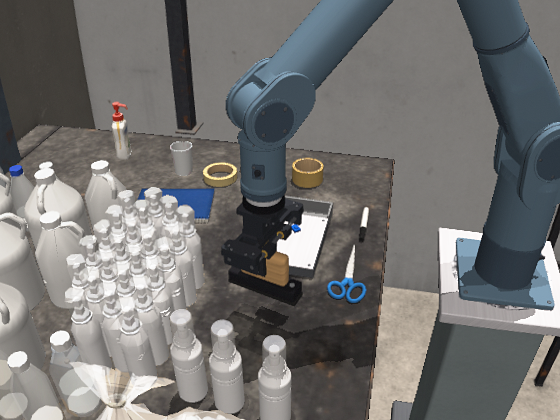

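The side view shows the scraper hanging level from the gripper at about (262,285), with its shadow below. Next I'll move it over the back of the plate.

```bash
python3 -m jog '[[[0,0,-4,15,40,0,10],[0,0,-10,30,76,1,10],[0,0,-14,45,114,1,10],[0,0,-14,60,150,1,10],[0,0,-14,68,172,1,10],[0,0,-14,70,178,1.5,10],[0,0,-14,70,178,1.5,10],[0,0,-14,70,178,1.5,10],[0,0,-14,70,178,1.5,10]]]'
python3 - <<'E'
from h import *
c=snap("top","pics/top4.png"); cv2.imwrite("pics/z4.png",cv2.resize(c["image"][165:280,150:345,::-1],None,fx=4,fy=4)); snap("side","pics/side4.png"); print(go([.5312,.0655,.0827],-1.6))
E
```

```text
t: 5.77
ee_pos: [0.5305, 0.0679, 0.1395]
tcp_rot: [-180.0, 0.1, -1.3]
contact_force: [-1.0, 0.2, -3.1]
opening: 0.0238
[-0.   0.1  0.3  0.6  2.4 57.1]
```

View pics/z4.png

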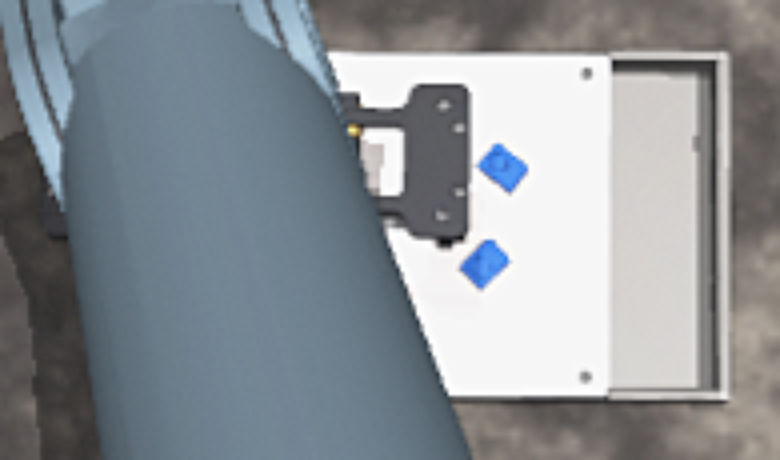

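The top view shows the chips unmoved at crop (503,168) and (485,264), with the gripper behind them. I'll lower the blade.

```bash
python3 -m jog '[[[0,0,0.3,0.5,2,20,10],[0,0,0.3,0.5,2,38,10],[0,0,0.3,0.5,2,48,10],[0,0,0.3,0.5,2,53,10],[0,0,0.3,0.5,2,56,10],[0,0,0.3,0.5,2,57,10],[0,0,0.3,0.5,2,57,10],[0,0,0.3,0.5,2,57,10]]]'
python3 - <<'E'
from h import *
snap("side","pics/side5.png"); print(go([.529,.0055,.0827],-1.6))
E
```

```text
t: 6.53
ee_pos: [0.5316, 0.066, 0.0835]
tcp_rot: [-180.0, 0.0, -1.6]
contact_force: [0.1, -0.3, -2.6]
opening: 0.0237
[-0.   0.  -0.  -0.9 60.5  0.7]
```

View pics/side5.png

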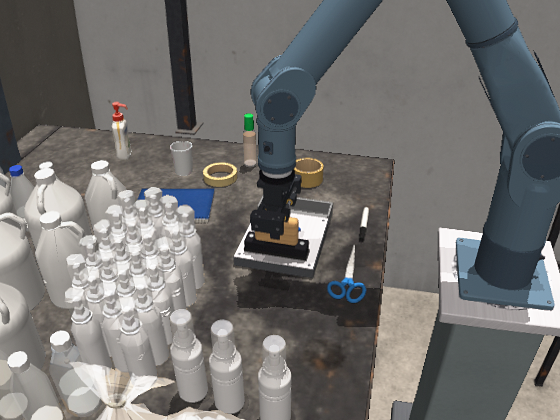

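The side view shows the blade about 1 mm above the back of the plate at (277,245), and the wrist force still equals the scraper's weight. I'll settle it gently and begin the wipe.

```bash
python3 -m jog '[[[0,0,0,0,0,0.8,10],[0,0,0,0,0,1.3,10],[0,0,0,0,5,1.3,10],[0,0,0,0,12,1.3,10],[0,0,0,0,20,1.3,10],[0,0,0,-0.5,28,1.3,10],[0,0,0,-0.5,36,1.3,10],[0,0,0,-0.5,44,1.3,10],[0,0,0,-0.5,52,1.3,10],[0,0,0,-0.5,60,1.3,10],[0,0,0,-0.5,68,1.3,10],[0,0,0,-0.5,76,1.3,10],[0,0,0,-0.5,84,1.3,10],[0,0,0,-0.5,90,1.3,10],[0,0,0,-0.5,90,1.3,10]]]'
python3 - <<'E'
from h import *
snap("side","pics/side6.png"); c=snap("top","pics/top6.png"); cv2.imwrite("pics/z6.png",cv2.resize(c["image"][165:280,150:345,::-1],None,fx=4,fy=4)); print(arm.get_obs()["moment"],go([.5268,-.0915,.083],-1.6))
E
```

```text
t: 7.83
ee_pos: [0.5291, -0.0259, 0.0826]
tcp_rot: [-180.0, -0.0, -1.7]
contact_force: [0.7, -0.2, 6.7]
opening: 0.0235
[0.145766   0.00593349 0.00095274] [ 0.  -0.  -0.1 -0.3 65.6 -0.3]
```

View pics/z6.png

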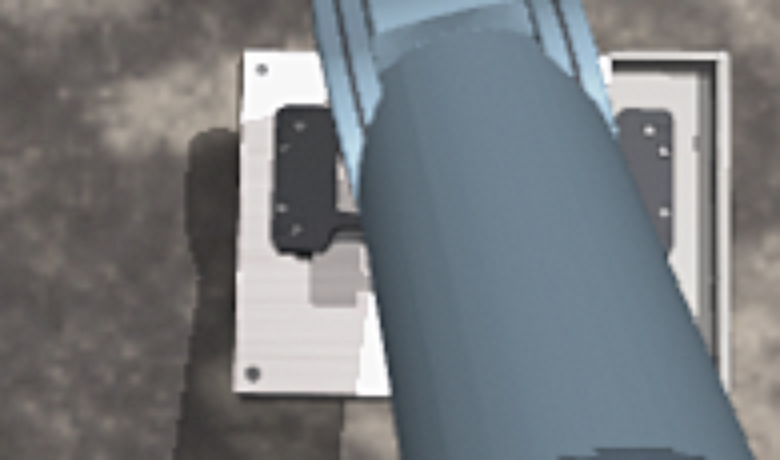

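View pics/side6.png

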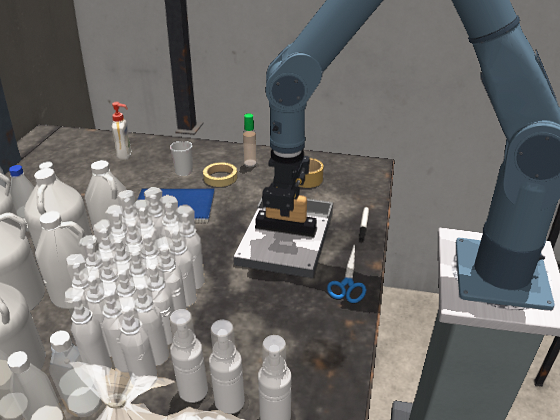

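The blade presses with about 10 N and has no chips behind it on the visible plate, so I'll finish the sweep to the edge.

```bash
python3 -m jog '[[[0,0,0,0,6,0,10],[0,0,0,0,14,0,10],[0,0,0,0,22,0,10],[0,0,0,0,30,0,10],[0,0,0,0,38,0,10],[0,0,0,0,46,0,10],[0,0,0,0,54,0,10],[0,0,0,0,61,0,10],[0,0,0,0,66,0,10],[0,0,0,0,68,0,10],[0,0,0,0,68,0,10],[0,0,0,0,68,0,10]]]'
python3 -m jog '[[[0,0,0,0,-2,0,10],[0,0,0,0,-8,0,10],[0,0,0,0,-16,0,10],[0,0,0,0,-24,0,10],[0,0,0,0,-34,-20,10],[0,0,0,0,-50,-45,10],[0,0,0,0,-80,-60,10],[0,0,0,0,-120,-60,10],[0,0,0,0,-155,-60,10],[0,0,0,0,-190,-60,10],[0,0,0,0,-225,-60,10],[0,0,0,0,-260,-60,10],[0,0,0,0,-260,-60,10],[0,0,0,0,-260,-60,10]]]'
python3 - <<'E'
from h import *
snap("side","pics/side7.png"); c=snap("top","pics/top7.png"); cv2.imwrite("pics/z7.png",cv2.resize(c["image"][165:280,150:345,::-1],None,fx=4,fy=4)); print(arm.get_obs()["q"])
E
```

```text
t: 8.93
ee_pos: [0.5269, -0.095, 0.0827]
tcp_rot: [179.9, -0.0, -1.8]
contact_force: [-0.2, -0.6, 3.1]
opening: 0.0234
t: 10.1
ee_pos: [0.5326, 0.1696, 0.1413]
tcp_rot: [180.0, 0.1, -1.3]
contact_force: [-0.4, -0.5, -2.7]
opening: 0.024
[  -9.3936705    30.23713375  -16.31883064  105.74235758   11.52787735
   45.78065007 -123.40608929]
```

View pics/z7.png

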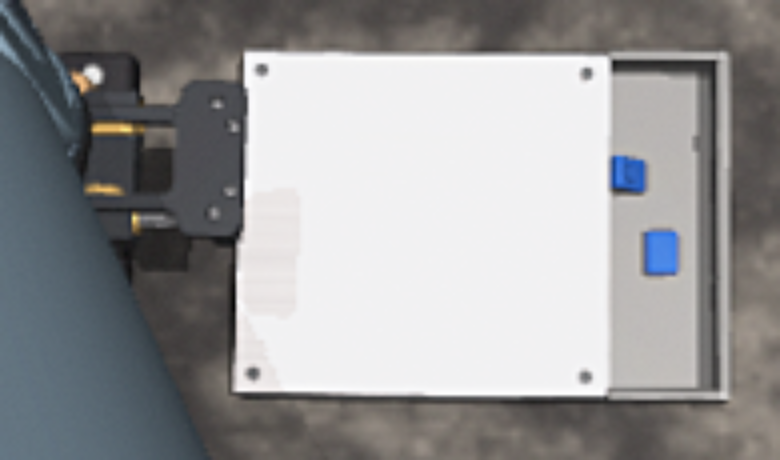

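View pics/side7.png

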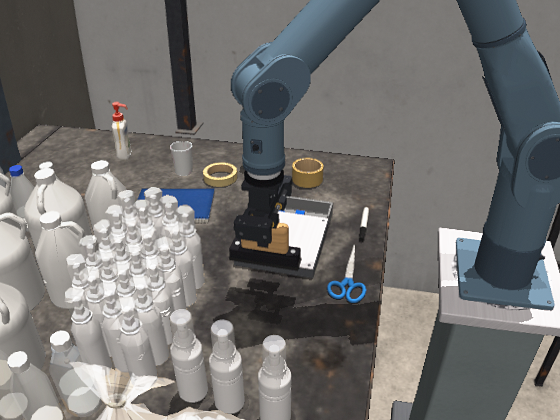

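The top view shows both chips in the trough at crop (629,174) and (661,252). I'll check their depth, and whether the left one leans on the plate edge.

```bash
python3 - <<'E'
from h import *
c=load("top"); P=cloud(c); hsv=cv2.cvtColor(c["image"],cv2.COLOR_RGB2HSV)
m=((hsv[...,0]>100)&(hsv[...,0]<130)&(hsv[...,1]>120)); m[:,:295]=0; m[:170]=0; m[260:]=0; m[:,340:]=0
n,l,s,_=cv2.connectedComponentsWithStats(m.astype(np.uint8))
ax=np.array([-.028,-1]); ay=np.array([1,-.028])
for i in range(1,n):
    if s[i,4]<15: continue
    p=P[l==i]; d=p[:,:2]-[.5295,.0055]; print(s[i,4],"x",np.percentile(d@ax,[5,50,95]).round(4),"y",np.median(d@ay).round(4),"z",np.percentile(p[:,2],[5,50,95]).round(4))
print(go([.5255,.25,.15],-8), go([.5255,.25,.054],-8))
E
```

```text
64 x [0.1033 0.1102 0.1195] y 0.028 z [0.0118 0.0229 0.0285]
83 x [0.1216 0.1284 0.1367] y -0.0139 z [0.0112 0.0145 0.0175]
[  0.2   0.1   6.3 -10.6 -84.7  -8.9] [  0.2   0.1   6.3 -10.4 -84.9  87.1]
```

```bash
python3 - <<'E'
from h import *
c=load("top"); a=cv2.resize(c["image"][195:240,295:335,::-1],None,fx=12,fy=12,interpolation=cv2.INTER_CUBIC)
c=load("side"); b=cv2.resize(c["image"][195:240,275:335,::-1],None,fx=5,fy=12*1.0,interpolation=cv2.INTER_CUBIC)
cv2.imwrite("pics/z8.png",np.hstack([a,b]))
c=load("top");P=cloud(c); print((P[205:214,301:313,2]*1000).round(0).astype(int))
E
```

```text
[[  29   25   27   29   28   20 1136   18   17   11    2    1]
 [  32   20   29   26   28   24 1136   21   13   14    6    4]
 [  28   16   24   28   22   25   24   24   16   11    6    5]
 [  28   23   24   28   26   26   25   20   23   14    5    3]
 [  33   21   28   24   24   27   24   22   14   13    6    1]
 [  29   25   24   24   25   20   23   18   16   14    5    4]
 [  30   24   22   26   24   17   18   13   17   12    3    3]
 [  28    8    3   19   16   18   19   16   13   11    4    3]
 [  29    4    5    9    3    1    4    5    2    5    9    4]]
```

View pics/z8.png

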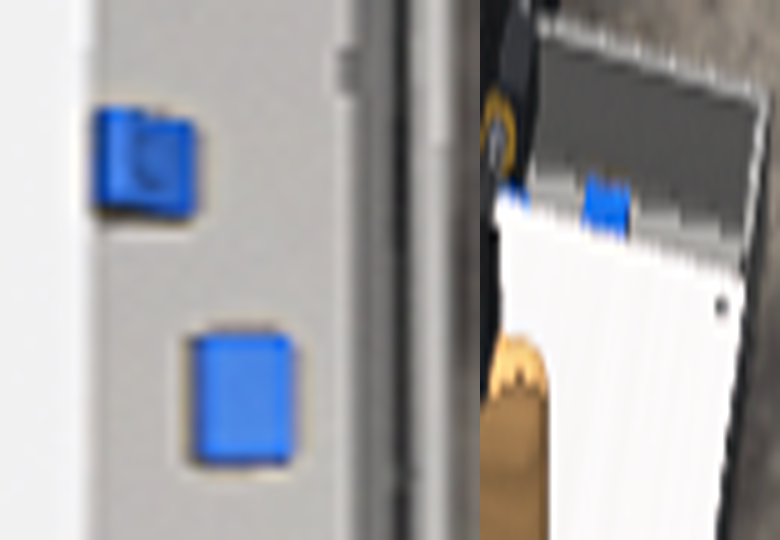

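Both chips are well below the plate top. One lies flat, and the other leans on the trough wall, with its underside about 15 mm below the plate top. Now I'll stand the scraper on the worktop at y≈0.25.

```bash
python3 -m jog '[[[0,0,3,-5,-30,0,10],[0,0,6,-10,-60,0,10],[0,0,6,-10.5,-80,0,10],[0,0,6,-10.5,-85,0,10],[0,0,6,-10.5,-85,25,10],[0,0,6,-10.5,-85,50,10],[0,0,6,-10.5,-85,70,10],[0,0,6,-10.5,-85,80,10],[0,0,6,-10.5,-85,85,10],[0,0,6,-10.5,-85,87.5,10],[0,0,6,-10.5,-85,88,10],[0,0,6,-10.5,-85,88,10],[0,0,6,-10.5,-85,88,10]]]'
```

```text
t: 11.28
ee_pos: [0.5261, 0.2503, 0.0541]
tcp_rot: [179.9, 0.0, -7.7]
contact_force: [-0.1, -0.4, -3.0]
opening: 0.024
```

```bash
python3 -m jog '[[[0,0,0,0,0,1,10],[0,0,0,0,0,1.6,10],[0,0,0,0,0,2,10],[0,0,0,0,0,2,10],[0,0,0,0,0,2,10]]]'
```

```text
t: 11.7
ee_pos: [0.5265, 0.2505, 0.0527]
tcp_rot: [179.9, -0.0, -7.7]
contact_force: [-2.3, -1.3, 4.7]
opening: 0.0238
```

Contact is confirmed, with a force of +4.7 N. I'll open, then back off straight up.

```bash
python3 -m jog '[[[0,0,0,0,0,0,40],[0,0,0,0,0,0,60],[0,0,0,0,0,0,75],[0,0,0,0,0,0,75],[0,0,0,0,0,0,75],[0,0,0,0,0,0,75],[0,0,0,0,0,0,75],[0,0,0,0,0,0,75]]]'
python3 -m jog '[[[0,0,0,0,0,-10,75],[0,0,0,0,0,-30,75],[0,0,0,0,0,-60,75],[0,0,0,0,0,-100,75],[0,0,0,0,0,-140,75],[0,0,0,40,30,-150,75],[0,0,0,40,70,-160,75],[0,0,0,40,110,-160,75],[0,0,0,40,150,-160,75],[0,0,0,40,190,-160,75],[0,0,0,40,230,-160,75],[0,0,0,40,270,-160,75],[0,0,0,40,310,-160,75],[0,0,0,40,350,-160,75],[0,0,0,40,390,-160,75],[0,0,0,40,430,-160,75],[0,0,0,40,470,-160,75],[0,0,0,40,500,-160,75],[0,0,0,40,500,-160,75],[0,0,0,40,500,-160,75]]]'
python3 - <<'E'
from h import *
snap("side","pics/side9.png"); c=snap("top","pics/top9.png"); P=cloud(c); hsv=cv2.cvtColor(c["image"],cv2.COLOR_RGB2HSV); H,S,V=[hsv[...,i] for i in range(3)]
m=(S>80)&(V>130)&(H<30); r=np.zeros_like(m); r[190:275,105:190]=m[190:275,105:190]; print(r.sum(),np.percentile(P[r],[5,50,95],axis=0).round(4))
cc=load("side"); h=cv2.cvtColor(cc["image"],cv2.COLOR_RGB2HSV)
m=((H>100)&(H<130)&(S>120)); m[:,:295]=0; m[:170]=0; m[260:]=0; m[:,340:]=0; p=P[m]; print(m.sum(),np.percentile(p,[5,50,95],axis=0).round(4))
E
```

```text
t: 12.37
ee_pos: [0.5265, 0.2505, 0.0527]
tcp_rot: [179.9, -0.0, -7.7]
contact_force: [-0.7, -1.1, -0.4]
opening: 0.0741
t: 14.03
ee_pos: [0.4983, -0.2519, 0.214]
tcp_rot: [179.9, -0.1, -7.9]
contact_force: [0.6, 1.0, -0.6]
opening: 0.0749
416 [[0.4812 0.237  0.0922]
 [0.5324 0.2477 0.0976]
 [0.5697 0.2631 0.1016]]
139 [[ 0.5027 -0.1306  0.0123]
 [ 0.5221 -0.1176  0.0169]
 [ 0.5619 -0.0988  0.0265]]
```

View pics/top9.png

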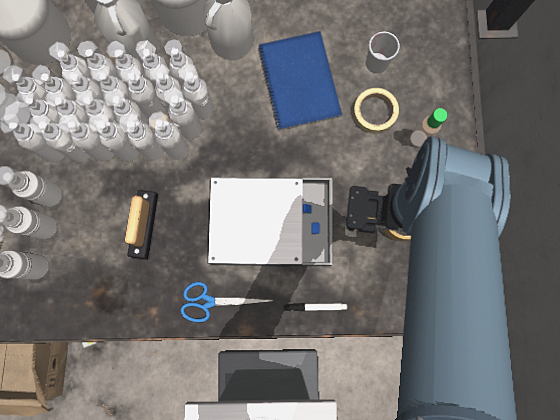

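View pics/side9.png

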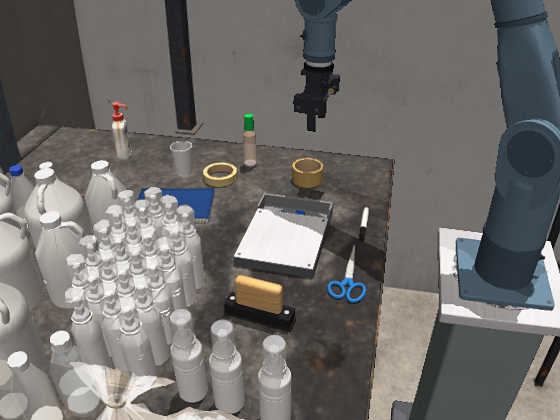

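The scraper stands upright at top-view (141,222), with its handle top at z≈0.10. Both chips are in the trough at (308,209) and (316,228). The arm is clear and still.

```bash
python3 -c "
from rig import arm
print(arm.job_done())"
```

```text
the job is handed in; nothing more can be done
None
```

I wiped both trimmings into the trough with the scraper, stood it back upright on the worktop and handed the job in at about 14 s. `job_done()` gives no verdict, so what follows is from my own last checks.

- **Wipe:** I gripped the handle at its 24 mm thickness. I set the blade down behind the trimmings and pushed them over the edge in one pass, pressing with about 10 N partway through. The fingertips stayed about 50 mm above the plate, well clear of the trimmings.
- **Trimmings:** Both are in the trough, and their visible tops are below the plate's top face. One lies flat, stub down. The other leans steeply against the trough's plate-side wall, with its underside centre an estimated 15 mm below the plate's top. That is well under the 6 mm limit, but estimated from noisy depth readings.
- **Scraper:** It stands upright and released at about (0.53, 0.25), off the board. The top of its handle is at z ≈ 0.10 m, which matches a blade resting flat on the worktop.
- **Arm:** It is clear of everything, and the final wrist force reading is near zero. None of my checks failed or disagreed.

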